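# Tip the square coaster over onto the sanding board

### The job

The square walnut coaster lies hollow side down on the bench, just this side of the flat sanding board, and its rough back is to be sanded. With the fingertips push it up against the board's near edge until it tips up and flips over onto the abrasive, and see that the whole coaster ends flat on the sheet, rough back down and hollow side up. Do not pick it up or carry it, and leave everything else on the bench (also the rubber cleaning stick on the board) where it is.

Things in the scene. Friction and masses are not known exactly. Their poses are not given: they have to be found in the camera images.
- board: the sanding board, fixed to the bench: a plywood board 210 mm (its x) by 280 mm (its y), 12 mm high in all, its top wholly covered by one sheet of abrasive. Origin at the centre of its underside, on the bench; x points away from the robot's side (within about 15 degrees of the world's), z up. Its near edge, the upright 12 mm wall that the coaster is tipped against, is at x = -105 mm. Two low bench dogs (19 mm wide, 10 mm high) stand against its far edge
- coaster: the square walnut coaster, 100 x 100 x 16 mm, 70 to 140 g, loose on the bench, too wide to grip across. Origin at its centre, 8 mm above the bench at the start. z points out of its plain rough back: up at the start, down when turned over. x points to the board at the start, within about 15 degrees of the board's x. Its other face, the show face, has a round hollow 74 mm wide and 3 mm deep
- bevel_near (a point): middle of the coaster's edge that faces the robot at the start, at x = -50, y = 0, z = 0 in its frame, on the upper line of the bevel: a bevel 7 mm wide and 8 mm high runs around the show face, so at the start the lower 8 mm of each edge slope inwards under its upright upper 8 mm, and a fingertip 2 to 4 mm above the bench reaches below the upright part
- corner_far_left (a point): corner of the coaster's rough back, at x = +50, y = +50, z = +8 mm in the coaster's frame; on the edge that faces the board at the start
- corner_far_right (a point): the same at x = +50, y = -50, z = +8 mm; on the edge that faces the board at the start
- corner_near_left (a point): the same at x = -50, y = +50, z = +8 mm; on the edge that faces the robot at the start
- corner_near_right (a point): the same at x = -50, y = -50, z = +8 mm; on the edge that faces the robot at the start
- round_coaster: bystander: a finished round walnut coaster, 100 mm across, 16 mm thick, hollow side up, on the bench beside the square one. Origin at the centre of its underside
- wax_tin: bystander: a round metal tin, 76 mm across, 32 mm high, on the bench on the other side of the square coaster. Origin at the centre of its underside
- cleaning_stick: bystander: a tan rubber bar for cleaning abrasive, 38 (x) x 150 (y) x 38 mm, lying along y on the far part of the sanding board, its near side at least 155 mm beyond the board's near edge. Origin at the centre of its underside
- faceplate: bystander: a dark steel lathe faceplate, disc 110 mm across and 10 mm thick with a 44 mm hub up to 40 mm. Origin at the centre of its underside
- calipers: bystander: steel outside calipers lying flat, about 210 x 116 mm, 18 mm high. Origin amid its legs, on the bench
- gouge: bystander: a bowl gouge with a turned wooden handle, 440 mm long, 35 mm thick, lying on the bench. Origin amid its length, on the bench; x points to its tip
- glue_bottle: bystander: a white bottle, 58 mm across, 165 mm high. Origin at the centre of its underside

How it is judged:
By the outcome, as a careful person would: the job done as asked, in the order asked, and still so for the second after the job is handed in, with the robot touching nothing.
It also fails if it takes over 45 s, if anything falls off the work surface, if the arm or the gripper's body presses on something with over 40 N, if the wrist force passes 120 N, or if a joint passes its speed limit or range.

### The arm

A 6-joint arm with a two-finger parallel gripper is mounted at the origin on the work surface. World frame = base frame: x ahead of the robot, y to its left, z up, the work surface at z = 0. Lengths are in m, angles in rad, forces in N, time in s.
With the tool pointing down it reaches from about 0.35 to 0.975 m from the base axis. Payload 4.9 kg.
Tool frame: the origin (TCP) lies midway between the tips of the shut fingers; the grasp point (between the pads) lies 19 mm behind it; z points along the fingers, y is the line along which they close (so a half turn about z gives the same grasp; the last joint's range is limited). The gripper opens to 85 mm and grips with 20 to 120 N. Pads are 22 mm wide; open, the fingers measure 114 mm over their backs; the gripper's body (76 mm by 85 mm) begins 54 mm behind the grasp point. The pads swing forward as they close: fully open they stand 13 mm farther back than shut.
Start: joints at [-1.461, 0.053, 1.613, -0, 1.476, -0.119], TCP at [0.142, -0.609, 0.231] pointing down, gripper open.
Joint ranges: [-3.01, 3.01], [-1.01, 2.22], [0.06, 2.58], [-1.02, 4.17], [0.09, 2.62], [-3.14, 3.14]. Speed limits (rad/s): [2.57, 2.57, 3.14, 3.14, 3.14, 3.14].

### API

Orientations are given as a unit quaternion [w, x, y, z].
In Python, from plant import * gives the robot as it stands.
- The arm moves only by the tool jog_arm, never from a script. Its argument "targets" is a list of rows, each a list of 3 entries, a list of its own where there are three numbers: the shift along the tool's x, y, z in units of 25 mm (1.0 is 25 mm), then the turn, a rotation vector about the tool's x, y, z in units of 8 degrees (1.0 is 8 degrees), then the opening in per cent of the stroke, from 0 (shut) to 100 (fully open). A call has 1 to 8 rows; each row is the pose to reach, as a shift and turn from the pose commanded when the call began, along the tool's axes at that moment; what a row does not reach only later rows make up. A row lasts 1/8 s, in which the tool goes at most 62.5 mm and 10.7 degrees, less where a joint would pass 70% of its speed; a pose out of reach is approached as far as the arm can. A call with a gripper value outside its range is refused whole. The fingers move at their own pace and stop on an object; the grip force is fixed at half the most. Time passes only in rows, so rows that repeat a pose let the fingers close. It gives the time, the measured TCP pose, the force, the opening and the grip force at its end, in the units of the state.
- state(): the state, without advancing time (a new reading comes with each control period).
- grab_frame(name): name is "side" or "top"; returns (picture, depth): 480x640x3 uint8, red, green, blue; 480x640 float32, m along the optical axis (not along the pixel's ray), 0 where there is no reading.
- camera_params(name): a dict with "fovy" (degrees; the focal length in pixels is half the picture's height over the tangent of half this angle, whatever the lens; pixels are square), "cx", "cy" (the principal point, pixels), "rvec" (rotation vector, rad) and "tvec" (3), from world to camera coordinates, as OpenCV has them. Camera axes: x right, y down, z forward; pixel columns grow to the right and rows downward; lengths in m; the calibration is good to about 2 mm. A picture is of the moment at which its call begins. camera_params takes no time and is no camera call.
- job_done(): hands the job in; it is judged then, once.
The state is a dict: "time": time; "joint_pos": joint angles; "joint_vel": joint speeds; "joint_efforts": joint torques, N m; "tool_pos": TCP position; "tool_rot": TCP orientation; "contact_force": force on the tool from outside, world axes, zero at the start; "ft_torque": the same for the moment, N m; "gripper_width": opening from 0.0 (shut) to 1.0 (fully open); "grasp_force": force on a finger pad.
Only numpy, scipy, OpenCV 4.12 (cv2) and the standard library are available. Lean on these libraries where they do the work, as an engineer would, in place of code of your own. Each camera call takes 0.05 s, during which the arm holds its last target. There are 200 camera calls.

## Working session

There is one attempt and no reset: what is moved stays moved. The work goes in short steps, Python scripts to look and compute and a tool call to move; the robot and the scene stay as the last step left them, time stands still between calls to the robot, and variables do not carry over. Pictures are saved under pics/ and viewed, at most 12 in all, crops included, and the job is handed in when it is done.

Besides the shell and the picture viewer there is one more tool, called after "Emit:" in YAML: its name, and indented under it one key for each argument. jog_arm: Moves the arm, as the interface text tells. Its arguments: {"type":"object","properties":{"targets":{"type":"array"}},"required":["targets"]}

```bash
mkdir -p pics; cat > h.py <<'E'
from plant import *
import numpy as np, cv2
from scipy.spatial.transform import Rotation as R
def cam(n):
    p=camera_params(n); f=240/np.tan(np.radians(p['fovy'])/2)
    K=np.array([[f,0,p['cx']],[0,f,p['cy']],[0,0,1]]); return K,R.from_rotvec(np.ravel(p['rvec'])).as_matrix(),np.ravel(p['tvec']),p
def ray(n,uv,z):
    K,Rm,t,_=cam(n); uv=np.atleast_2d(uv).astype(float)
    d=np.c_[uv,np.ones(len(uv))]@np.linalg.inv(K).T@Rm; c=-Rm.T@t
    return c+d*((z-c[2])/d[:,2])[:,None]
def cloud(n,dep):
    K,Rm,t,_=cam(n); v,u=np.mgrid[:480,:640]
    q=np.stack([(u-K[0,2])/K[0,0]*dep,(v-K[1,2])/K[1,1]*dep,dep],-1)
    return (q-t)@Rm
def save(n,name):
    im,d=grab_frame(n); cv2.imwrite(f'pics/{name}.png',im[:,:,::-1]); np.save(f'pics/{name}.npy',d); return im,d
def toolshift(dp): # world shift -> tool units
    q=state()['tool_rot']; m=R.from_quat([q[1],q[2],q[3],q[0]]).as_matrix(); return m.T@np.array(dp)/0.025
E
python3 -c "
from h import *
for n in('top','side'):
    save(n,n+'0'); p=cam(n); print(n,p[3],-p[1].T@p[2])
print(state())"
```

```text
top {'fovy': 45.3789309710533, 'cx': 321.00726196408596, 'cy': 241.1182854991714, 'rvec': array([ 2.2075983 , -2.18471965,  0.04860687]), 'tvec': array([-0.03868688,  0.60946719,  1.66741259])} [ 0.53066139 -0.03755036  1.69416651]
side {'fovy': 42.42342354098424, 'cx': 317.71947485137053, 'cy': 253.82894181967336, 'rvec': array([ 2.21069707, -0.85951425,  0.35715784]), 'tvec': array([-0.4824809 ,  0.30215933,  1.67743565])} [-0.30716656 -1.06051887  1.38521726]
{'time': 0.1, 'joint_pos': array([-1.46098751e+00,  5.32588502e-02,  1.61416709e+00,  2.10098648e-05,
        1.47599600e+00, -1.19003631e-01]), 'joint_vel': array([-0.00060713, -0.00263385, -0.00296727,  0.00042469,  0.00140034,
        0.00046243]), 'joint_efforts': array([ 1.23722157e-04, -3.94903994e+01, -3.71362495e+01, -1.48101653e-04,
        3.89687601e-03,  3.88844668e-06]), 'tool_pos': array([ 0.14170466, -0.60814293,  0.23019958]), 'tool_rot': array([-9.14584192e-04,  9.93462442e-01,  1.14155769e-01,  1.46617057e-05]), 'contact_force': array([ 0.1884069 , -0.61348771,  0.71762351]), 'ft_torque': array([ 0.01097275,  0.01880089, -0.03062074]), 'grasp_force': 0.0, 'gripper_width': 0.9972426425003408}
```

View pics/top0.png

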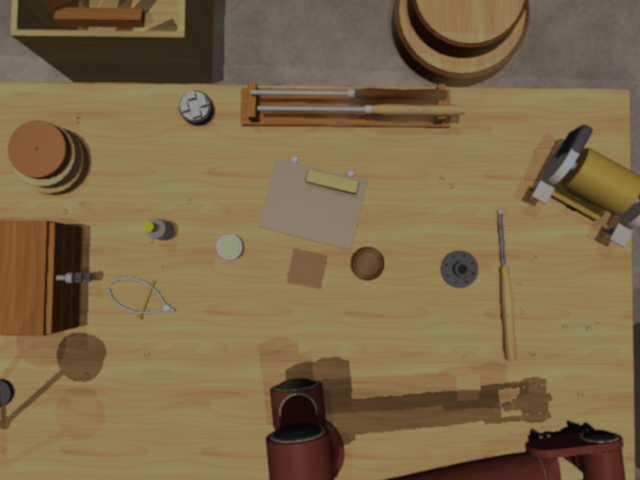

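View pics/side0.png

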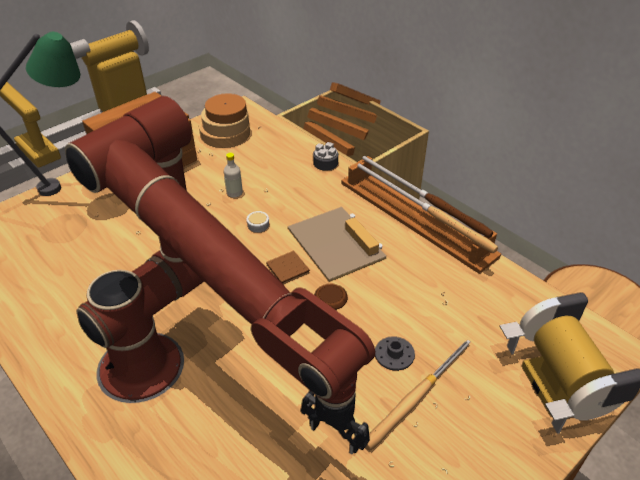

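The top view shows the coaster at about (307,268), the board at (314,204), the stick at (332,182), the round coaster at (367,263) and the tin at (230,247). The side view shows the coaster at about (288,266) and the board at (337,243), both clear of the arm.

```bash
cat > m.py <<'E'
from h import *
def quad(n,name,seed,z,tol=22,lab=None):
    im=cv2.imread(f'pics/{name}.png'); m=np.zeros((482,642),np.uint8)
    b=cv2.GaussianBlur(im,(3,3),0)
    cv2.floodFill(b,m,seed,0,(tol,)*3,(tol,)*3,4|cv2.FLOODFILL_MASK_ONLY|cv2.FLOODFILL_FIXED_RANGE|(255<<8))
    m=cv2.morphologyEx(m[1:-1,1:-1],cv2.MORPH_OPEN,np.ones((3,3)))
    c=max(cv2.findContours(m,0,1)[0],key=cv2.contourArea)
    P=ray(n,c[:,0,:],z)[:,:2]*1000
    return cv2.minAreaRect(P.astype(np.float32)),cv2.contourArea(c),np.median(b[m>0],0),c
if __name__=='__main__':
    for n,cs,bs in(('top',(307,268),(300,215)),('side',(288,267),(325,240))):
        d=np.load(f'pics/{n}0.npy'); C=cloud(n,d)
        for nm,s,z in(('coaster',cs,.016),('board',bs,.012)):
            r,a,col,c=quad(n,n+'0',s,z)
            m=np.zeros((480,640),np.uint8); cv2.drawContours(m,[c],-1,1,-1); m=cv2.erode(m,np.ones((5,5)))
            print(n,nm,r,a,col,'z',np.median(C[m>0][:,2]))
    C=cloud('top',np.load('pics/top0.npy'))
    for nm,u in(('stick',(332,182)),('round',(367,263)),('tin',(230,247)),('bench',(340,330)),('bench2',(300,310))): print(nm,C[u[1]-2:u[1]+3,u[0]-2:u[0]+3].reshape(-1,3).mean(0))
E
python3 m.py
```

```text
top coaster ((530.4225463867188, -29.997833251953125), (191.6499481201172, 115.82003021240234), 89.49300384521484) 1352.5 [ 66.  93. 124.] z 0.015912293239546745
top board ((731.7852172851562, 149.3812255859375), (1541.3775634765625, 257.688232421875), 86.69207763671875) 17656.5 [ 88. 128. 146.] z 0.0061519598488028095
side coaster ((531.6842041015625, 7.172199249267578), (94.57633209228516, 95.78950500488281), 79.14674377441406) 614.0 [ 55.  92. 144.] z 0.015923324310507796
side board ((724.0186767578125, -9.066009521484375), (276.5463562011719, 207.8611602783203), 76.50495910644531) 2980.5 [114. 141. 167.] z 0.011626735015778664
stick [ 0.77898019 -0.06232701  0.05013782]
round [ 0.54719824 -0.16755107  0.01328085]
tin [0.58709703 0.22047546 0.09844494]
bench [ 0.34998763 -0.09076927 -0.00130333]
bench2 [ 0.40723571  0.02732033 -0.0004372 ]
```

```bash
python3 - <<'E'
from m import *
for t in(8,10,12,14,16):
    for nm,s,z in(('coaster',(307,268),.016),('board',(300,215),.012)):
        r,a,col,c=quad('top','top0',s,z,t); print(t,nm,np.round(r[0],1),np.round(r[1],1),round(r[2],1))
E
```

```text
8 coaster [530.    8.2] [100.3  99. ] 79.3
8 board [721.9  -5.9] [277.1 206.5] 76.4
10 coaster [530.2   7.3] [103.5 100.2] 79.8
10 board [721.5  -5.9] [278.5 207.2] 76.4
12 coaster [530.5   7.5] [103.3 101.7] 78.9
12 board [722.4  -6. ] [281.2 210.1] 76.5
14 coaster [530.1   7.9] [103.6 103.3] 78.5
14 board [722.7  -6.2] [282.9 212.2] 76.5
16 coaster [530.2   7.6] [104.9 104.1] 79.3
16 board [711.5   4.5] [299.7 238.7] 76.4
```

Emit:
jog_arm:
  targets:
    - [[2.2,-2.8,0],[0,0,0.5],0]
    - [[4.4,-5.5,0],[0,0,1],0]
    - [[6.6,-8.3,0],[0,0,1.5],0]
    - [[8.8,-11,0],[0,0,2],0]
    - [[10.9,-13.8,0],[0,0,2.5],0]
    - [[13.1,-16.6,0],[0,0,3],0]
    - [[15.3,-19.3,0],[0,0,3.3],0]
    - [[17.5,-22.1,0],[0,0,3.3],0]

```text
time: 1.1
tool_pos: [0.3555, -0.1546, 0.231]
tool_rot: [0.0, 0.993, -0.116, 0.0]
contact_force: [0.0, -0.2, -0.7]
gripper_width: 0.0
grasp_force: 0.0
```

Emit:
jog_arm:
  targets:
    - [[0.4,-2,0.5],[0,0,0],0]
    - [[0.8,-4,1],[0,0.4,0],0]
    - [[1.3,-6,2],[0,0.8,0],0]
    - [[1.7,-8,3],[0,1.2,0],0]
    - [[1.7,-8,4],[0,1.5,0],0]
    - [[1.7,-8,5],[0,1.5,0],0]
    - [[1.7,-8,5],[0,1.5,0],0]
    - [[1.7,-8,5],[0,1.5,0],0]

```text
time: 2.1
tool_pos: [0.4431, 0.0281, 0.1072]
tool_rot: [0.012, 0.988, -0.115, 0.104]
contact_force: [-0.3, -0.2, 0.2]
gripper_width: 0.001
grasp_force: 0.0
```

```bash
cat > w.py <<'E'
from h import *
b=np.array([np.cos(np.radians(-13.5)),np.sin(np.radians(-13.5))]);y=np.array([-b[1],b[0]]);o=np.array([.7225,-.0065])
def tb(p): d=np.array(p[:2])-o; return np.round(np.array([d@b,d@y,p[2]])*1000,1)
def rep():
    s=state(); q=s['tool_rot']; m=R.from_quat([q[1],q[2],q[3],q[0]]).as_matrix()
    print('t',s['time'],'tcp board mm',tb(s['tool_pos']),'tilt',np.degrees(np.arctan2(m[:2,2]@b,-m[2,2])),'x yaw',np.degrees(np.arctan2(m[1,0],m[0,0])),'F board',s['contact_force'][:2]@b,s['contact_force'][:2]@y,s['contact_force'][2])
if __name__=='__main__':rep()
E
python3 w.py
python3 -c "
from h import *
im,d=save('side','s1'); cv2.imwrite('pics/s1c.png',cv2.resize(im[180:330,180:400,::-1],None,fx=3.5,fy=3.5))"
```

```text
t 2.1 tcp board mm [-279.8  -31.6  107.2] tilt 12.062158086354298 x yaw -13.311003981523209 F board -0.2046318888108448 -0.25100035443743696 0.22436369925540434
```

View pics/s1c.png

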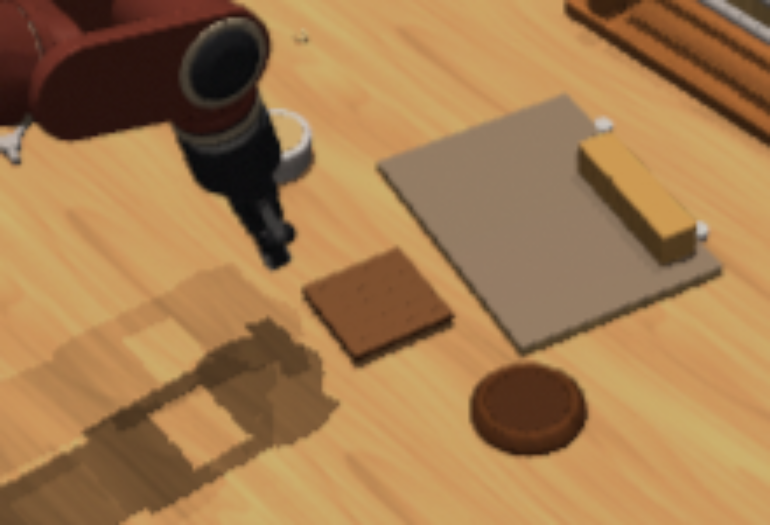

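The crop shows the fingertips at about (275,260), behind the coaster at (378,305) and in line with it, with a clear path to the board edge.

Emit:
jog_arm:
  targets:
    - [[-0.2,0,1],[0,0,0],0]
    - [[-0.4,0,2],[0,0,0],0]
    - [[-0.6,0,3],[0,0,0],0]
    - [[-0.84,0,3.95],[0,0,0],0]
    - [[-0.84,0,3.95],[0,0,0],0]

```text
time: 2.78
tool_pos: [0.4418, 0.0281, 0.0046]
tool_rot: [0.012, 0.988, -0.115, 0.102]
contact_force: [-0.3, -0.4, 1.4]
gripper_width: -0.002
grasp_force: 0.0
```

```bash
python3 w.py
```

```text
t 2.775 tcp board mm [-281.1  -31.9    4.6] tilt 11.843236963015109 x yaw -13.321485549070895 F board -0.17607767102452757 -0.46959706045089583 1.4370924822922504
```

Emit:
jog_arm:
  targets:
    - [[0.5,0,0.1],[0,0,0],0]
    - [[0.95,0,0.2],[0,0,0],0]
    - [[1.3,0,0.27],[0,0,0],0]
    - [[1.6,0,0.33],[0,0,0],0]
    - [[1.9,0,0.4],[0,0,0],0]
    - [[2.1,0,0.44],[0,0,0],0]
    - [[2.3,0,0.48],[0,0,0],0]
    - [[2.3,0,0.48],[0,0,0],0]

```text
time: 3.78
tool_pos: [0.5001, 0.0147, 0.0057]
tool_rot: [0.012, 0.988, -0.115, 0.104]
contact_force: [-0.9, -0.6, 0.3]
gripper_width: 0.001
grasp_force: 0.0
```

```bash
python3 w.py
python3 -c "
from m import *
from w import tb
save('side','s2'); 
r,a,col,c=quad('side','s2',(305,262),.016); print(r,a,tb(list(np.array(r[0])/1000)+[.016]))
im=cv2.imread('pics/s2.png');cv2.imwrite('pics/s2c.png',cv2.resize(im[180:330,180:400],None,fx=3.5,fy=3.5))"
```

```text
t 3.775 tcp board mm [-221.2  -31.3    5.7] tilt 12.02307669249753 x yaw -13.29345221490099 F board -0.7360519086982992 -0.8323082265222044 0.25359414838040495
((560.7453002929688, -1.1927490234375), (94.05892181396484, 99.82215881347656), 77.48612213134766) 564.0 [-158.5  -32.6   16. ]
```

View pics/s2c.png

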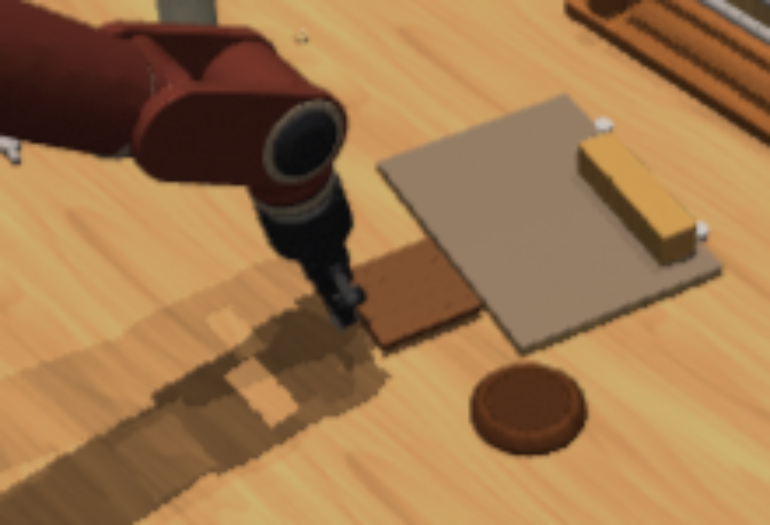

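The crop shows the coaster touching or nearly touching the board's near edge, around (430,250) to (485,305), with the fingertips at its near edge, around (350,305).

Emit:
jog_arm:
  targets:
    - [[0.1,0,0.06],[0,0,0],0]
    - [[0.2,0,0.09],[0,0,0],0]
    - [[0.3,0,0.11],[0,0,0],0]
    - [[0.3,0,0.11],[0,0,0],0]

```text
time: 4.32
tool_pos: [0.5067, 0.0132, 0.004]
tool_rot: [0.012, 0.988, -0.115, 0.103]
contact_force: [-4.5, 1.7, 2.1]
gripper_width: 0.002
grasp_force: 2.2
```

```bash
python3 w.py
```

```text
t 4.325 tcp board mm [-214.4  -31.2    4. ] tilt 11.869720212297253 x yaw -13.296568374420506 F board -4.813996147573674 0.6387996891433371 2.139934513582698
```

Emit:
jog_arm:
  targets:
    - [[0.12,0,0.02],[0,0,0],0]
    - [[0.16,0,-0.13],[0,0,0],0]
    - [[0.2,0,-0.31],[0,0,0],0]
    - [[0.26,0,-0.47],[0,0,0],0]
    - [[0.32,0,-0.63],[0,0,0],0]
    - [[0.46,0,-0.95],[0,0,0],0]
    - [[0.64,0,-1.26],[0,0,0],0]
    - [[0.64,0,-1.26],[0,0,0],0]

```text
time: 5.32
tool_pos: [0.5119, 0.0124, 0.0362]
tool_rot: [0.011, 0.988, -0.115, 0.098]
contact_force: [-13.2, 5.4, 4.1]
gripper_width: -0.005
grasp_force: 7.1
```

```bash
python3 w.py
python3 -c "
from h import *
im,d=save('side','s3');cv2.imwrite('pics/s3c.png',cv2.resize(im[180:330,180:400,::-1],None,fx=3.5,fy=3.5))"
```

```text
t 5.325 tcp board mm [-209.2  -30.8   36.2] tilt 11.324745136009417 x yaw -13.295148245329493 F board -14.10116910013466 2.136328575585839 4.068701050530063
```

View pics/s3c.png

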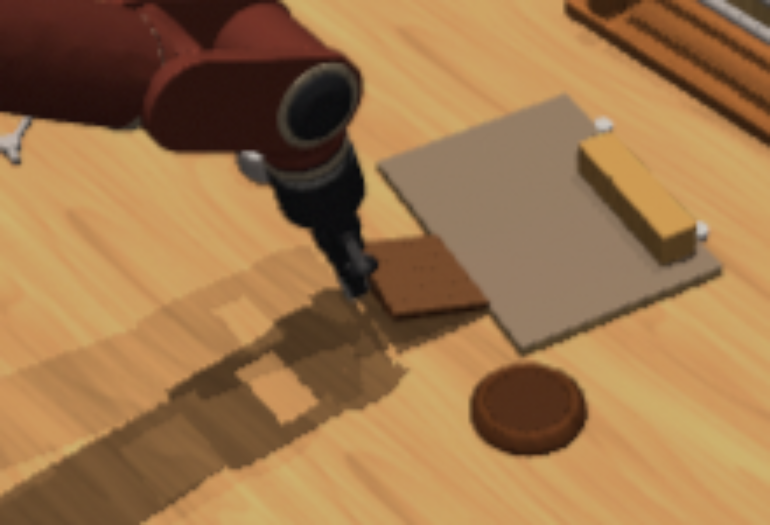

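The crop shows the near edge lifted about 20 degrees, at (375,270) to (400,315), with the far edge held at the wall near (435,240) to (490,300).

Emit:
jog_arm:
  targets:
    - [[0.19,0,-0.29],[0,0,0],0]
    - [[0.41,0,-0.55],[0,0,0],0]
    - [[0.65,0,-0.8],[0,0,0],0]
    - [[0.92,0,-1.02],[0,0,0],0]
    - [[1.2,0,-1.22],[0,0,0],0]
    - [[1.5,0,-1.4],[0,0,0],0]
    - [[1.5,0,-1.4],[0,0,0],0]

```text
time: 6.25
tool_pos: [0.5454, 0.0048, 0.085]
tool_rot: [0.012, 0.988, -0.115, 0.103]
contact_force: [-21.8, 4.1, 28.5]
gripper_width: -0.003
grasp_force: 17.2
```

```bash
python3 w.py
python3 -c "
from h import *
im,d=save('side','s4');cv2.imwrite('pics/s4c.png',cv2.resize(im[180:330,180:400,::-1],None,fx=3.5,fy=3.5))"
```

```text
t 6.25 tcp board mm [-174.8  -30.4   85. ] tilt 11.93065442450581 x yaw -13.269136196294472 F board -22.186440629480778 -1.1276026485038841 28.499408097630987
```

View pics/s4c.png

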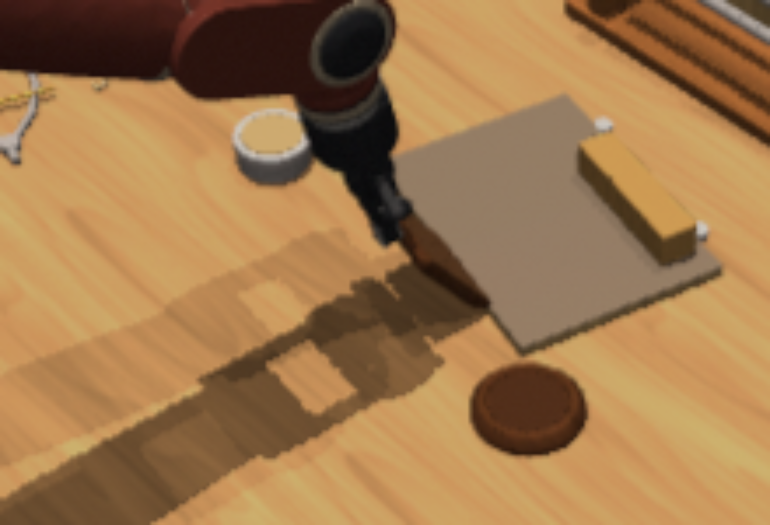

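The crop shows the coaster standing at about 50 degrees, from (400,220) to (490,300), with its far edge still on the wall. The wrist force shows I am compressing it along its plane, so I follow a slightly higher arc.

Emit:
jog_arm:
  targets:
    - [[0.05,0,-0.24],[0,0,0],0]
    - [[0.29,0,-0.39],[0,0,0],0]
    - [[0.6,0,-0.52],[0,0,0],0]
    - [[0.95,0,-0.6],[0,0,0],0]
    - [[1.28,0,-0.63],[0,0,0],0]
    - [[1.28,0,-0.63],[0,0,0],0]

```text
time: 7.05
tool_pos: [0.5729, -0.0026, 0.1028]
tool_rot: [0.012, 0.988, -0.115, 0.104]
contact_force: [0.0, 0.3, -0.6]
gripper_width: -0.0
grasp_force: 0.0
```

```bash
python3 w.py
python3 -c "
from h import *
im,d=save('side','s5');cv2.imwrite('pics/s5c.png',cv2.resize(im[180:330,180:400,::-1],None,fx=3.5,fy=3.5))"
```

```text
t 7.05 tcp board mm [-146.4  -31.1  102.8] tilt 12.015329042408347 x yaw -13.307727386299916 F board -0.02712649762385146 0.3242276181518969 -0.5744393096738922
```

View pics/s5c.png

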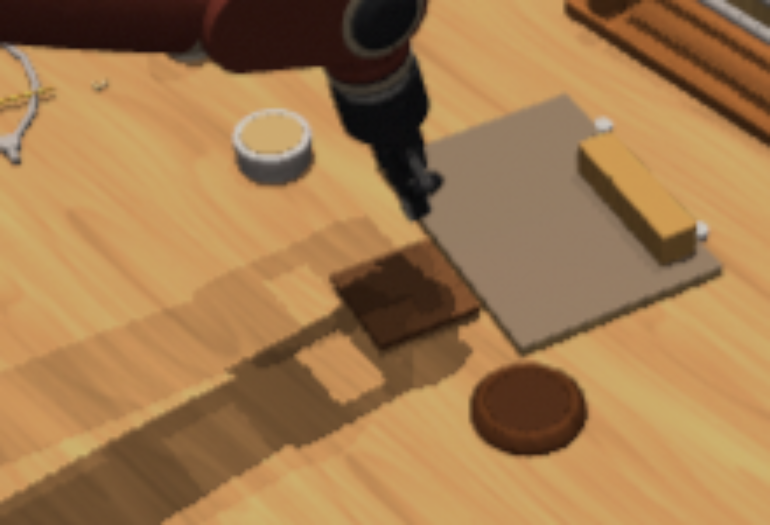

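The coaster slipped off the tip and lies flat again by the wall, with corners at about (330,275), (385,348) and (478,312). I'll retry: lift to about 30 degrees, then go straight forward so the tip slides under the show face.

Emit:
jog_arm:
  targets:
    - [[-1.3,0,-0.28],[0,0,0],0]
    - [[-2.6,0,-0.55],[0,0,0],0]
    - [[-3.9,0,-0.83],[0,0,0],0]
    - [[-4.1,0,0.5],[0,0,0],0]
    - [[-4.4,0,1.7],[0,0,0],0]
    - [[-4.6,0,2.5],[0,0,0],0]
    - [[-4.72,0,3],[0,0,0],0]
    - [[-4.72,0,3],[0,0,0],0]

```text
time: 8.1
tool_pos: [0.4741, 0.0207, 0.0038]
tool_rot: [0.012, 0.988, -0.115, 0.103]
contact_force: [-1.0, 0.3, 0.7]
gripper_width: 0.002
grasp_force: 0.0
```

```bash
python3 w.py; python3 -c "
from m import *
from w import tb
save('side','s6'); 
for t in (16,22,28):
  r,a,col,c=quad('side','s6',(300,265),.016,t); print(r,a,tb(list(np.array(r[0])/1000)+[.016]))"
```

```text
t 8.1 tcp board mm [-247.9  -31.5    3.8] tilt 11.87084884847773 x yaw -13.280531784271716 F board -1.0397870087981913 0.045749918867802004 0.7192266224927912
((558.5599975585938, -0.6569404602050781), (93.36193084716797, 96.97765350341797), 76.11810302734375) 604.5 [-160.8  -32.6   16. ]
((558.3924560546875, -0.4684410095214844), (95.08609008789062, 98.01875305175781), 76.61408233642578) 624.0 [-161.   -32.4   16. ]
((558.501953125, -0.18996810913085938), (97.22395324707031, 105.89549255371094), 76.54075622558594) 661.0 [-160.9  -32.1   16. ]
```

Emit:
jog_arm:
  targets:
    - [[0.4,0,0.08],[0,0,0],0]
    - [[0.7,0,0.14],[0,0,0],0]
    - [[0.95,0,0.19],[0,0,0],0]
    - [[1.15,0,0.23],[0,0,0],0]
    - [[1.3,0,0.26],[0,0,0],0]
    - [[1.4,0,0.28],[0,0,0],0]
    - [[1.46,0,0.29],[0,0,0],0]
    - [[1.46,0,0.29],[0,0,0],0]

```text
time: 9.15
tool_pos: [0.5072, 0.013, 0.0033]
tool_rot: [0.012, 0.988, -0.115, 0.099]
contact_force: [-13.1, 3.1, 8.0]
gripper_width: 0.0
grasp_force: 6.8
```

```bash
python3 w.py
```

```text
t 9.15 tcp board mm [-213.9  -31.3    3.3] tilt 11.393659704084122 x yaw -13.28111345374425 F board -13.47290761686379 -0.04089696645547106 8.008613708264544
```

Emit:
jog_arm:
  targets:
    - [[0.04,0,-0.16],[0,0,0],0]
    - [[0.09,0,-0.33],[0,0,0],0]
    - [[0.2,0,-0.65],[0,0,0],0]
    - [[0.35,0,-0.97],[0,0,0],0]
    - [[0.52,0,-1.28],[0,0,0],0]
    - [[0.69,0,-1.53],[0,0,0],0]
    - [[0.82,0,-1.66],[0,0,0],0]
    - [[0.82,0,-1.66],[0,0,0],0]

```text
time: 10.15
tool_pos: [0.5157, 0.0111, 0.0465]
tool_rot: [0.011, 0.989, -0.115, 0.095]
contact_force: [-18.4, 4.6, 9.0]
gripper_width: -0.002
grasp_force: 10.8
```

```bash
python3 w.py
```

```text
t 10.15 tcp board mm [-205.2  -31.2   46.5] tilt 10.968490152909167 x yaw -13.273456338033116 F board -19.01481931276116 0.21381145864585602 8.988892991661317
```

Emit:
jog_arm:
  targets:
    - [[0.14,0,0.11],[0,0,0],0]
    - [[0.29,0,0.18],[0,0,0],0]
    - [[0.44,0,0.22],[0,0,0],0]
    - [[0.44,0,0.22],[0,0,0],0]

```text
time: 10.65
tool_pos: [0.5115, 0.0119, 0.0331]
tool_rot: [0.01, 0.99, -0.115, 0.075]
contact_force: [-51.6, 15.2, 13.5]
gripper_width: 0.003
grasp_force: 27.6
```

```bash
python3 w.py
python3 -c "
from h import *
im,d=save('side','s7');cv2.imwrite('pics/s7c.png',cv2.resize(im[200:310,220:380,::-1],None,fx=5,fy=5))"
```

```text
t 10.65 tcp board mm [-209.4  -31.3   33.1] tilt 8.68953291679346 x yaw -13.264172417606945 F board -53.7303647783155 2.765854469828987 13.48110833090873
```

View pics/s7c.png

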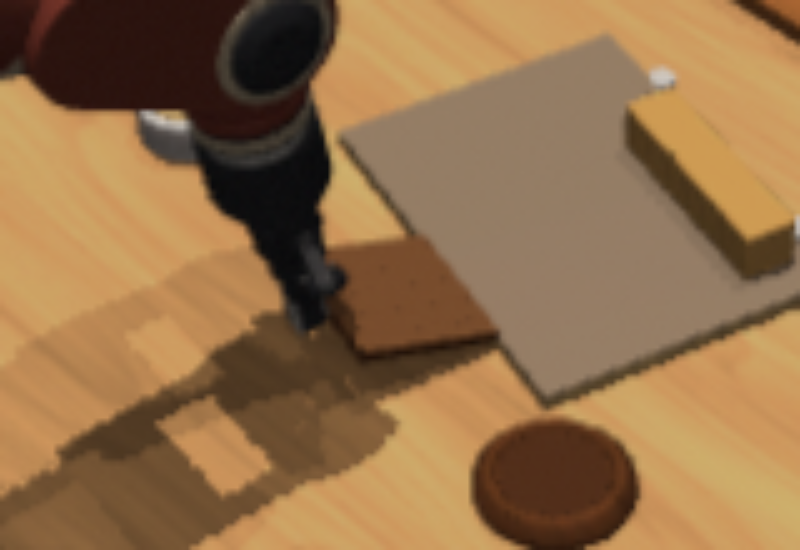

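The crop shows the coaster tilted about 17 degrees, with its near edge at (335,310) to (365,355), stuck on the tip by high friction. I'll follow the true arc with only light compression.

Emit:
jog_arm:
  targets:
    - [[-0.45,0,0.08],[0,0,0],0]
    - [[-0.92,0,0.17],[0,0,0],0]
    - [[-0.83,0,0.02],[0,0,0],0]
    - [[-0.74,0,-0.12],[0,0,0],0]
    - [[-0.54,0,-0.39],[0,0,0],0]
    - [[-0.54,0,-0.39],[0,0,0],0]

```text
time: 11.45
tool_pos: [0.5211, 0.0098, 0.0557]
tool_rot: [0.012, 0.988, -0.115, 0.106]
contact_force: [-0.3, -0.7, 0.6]
gripper_width: -0.001
grasp_force: 0.0
```

```bash
python3 w.py
```

```text
t 11.45 tcp board mm [-199.7  -31.2   55.7] tilt 12.202160378030356 x yaw -13.314875981858917 F board -0.11456814518869382 -0.7161806329820736 0.6272962362332254
```

Emit:
jog_arm:
  targets:
    - [[-0.9,0,-0.2],[0,0,0],0]
    - [[-1.88,0,-0.4],[0,0,0],0]
    - [[-2.1,0,0.6],[0,0,0],0]
    - [[-2.31,0,1.6],[0,0,0],0]
    - [[-1.9,0,1.69],[0,0,0],0]
    - [[-1.6,0,1.76],[0,0,0],0]
    - [[-1.4,0,1.8],[0,0,0],0]
    - [[-1.4,0,1.8],[0,0,0],0]

```text
time: 12.45
tool_pos: [0.4953, 0.0158, 0.0026]
tool_rot: [0.012, 0.988, -0.115, 0.104]
contact_force: [-0.6, 0.3, 0.2]
gripper_width: -0.001
grasp_force: 0.0
```

```bash
python3 w.py; python3 -c "
from m import *
from w import tb
save('side','s8'); 
r,a,col,c=quad('side','s8',(300,265),.016,22); print(r,a,tb(list(np.array(r[0])/1000)+[.016]))"
```

```text
t 12.45 tcp board mm [-226.2  -31.4    2.6] tilt 12.00439806279086 x yaw -13.303652188472263 F board -0.6258790974135956 0.12819633698922273 0.15696780929135912
((563.5557861328125, -0.5040054321289062), (95.91251373291016, 99.13444519042969), 76.76629638671875) 606.0 [-156.   -31.3   16. ]
```

Emit:
jog_arm:
  targets:
    - [[0.3,0,0.06],[0,0,0],0]
    - [[0.6,0,0.12],[0,0,0],0]
    - [[0.73,0,-0.17],[0,0,0],0]
    - [[0.82,0,-0.48],[0,0,0],0]
    - [[0.94,0,-0.78],[0,0,0],0]
    - [[1.08,0,-1.07],[0,0,0],0]
    - [[1.23,0,-1.35],[0,0,0],0]
    - [[1.23,0,-1.35],[0,0,0],0]

```text
time: 13.5
tool_pos: [0.5137, 0.0115, 0.0399]
tool_rot: [0.012, 0.988, -0.115, 0.099]
contact_force: [-12.1, 2.2, 3.4]
gripper_width: 0.002
grasp_force: 5.3
```

```bash
python3 w.py
```

```text
t 13.5 tcp board mm [-207.2  -31.3   39.9] tilt 11.39005504516259 x yaw -13.283883736768663 F board -12.240470384106086 -0.701632558010155 3.3757113820348175
```

Emit:
jog_arm:
  targets:
    - [[0.2,0,-0.27],[0,0,0],0]
    - [[0.42,0,-0.52],[0,0,0],0]
    - [[0.66,0,-0.75],[0,0,0],0]
    - [[0.66,0,-0.75],[0,0,0],0]

```text
time: 14.0
tool_pos: [0.5287, 0.008, 0.064]
tool_rot: [0.012, 0.988, -0.115, 0.102]
contact_force: [-7.6, 1.6, 5.6]
gripper_width: -0.002
grasp_force: 3.7
```

```bash
python3 w.py
```

```text
t 14.0 tcp board mm [-191.9  -31.1   64. ] tilt 11.809299872301557 x yaw -13.28735981214434 F board -7.758007383749498 -0.2048192953739847 5.6021750013663905
```

Emit:
jog_arm:
  targets:
    - [[0.27,0,-0.2],[0,0,0],0]
    - [[0.55,0,-0.37],[0,0,0],0]
    - [[0.85,0,-0.53],[0,0,0],0]
    - [[0.85,0,-0.53],[0,0,0],0]

```text
time: 14.5
tool_pos: [0.5479, 0.0035, 0.0836]
tool_rot: [0.012, 0.988, -0.115, 0.104]
contact_force: [-10.0, 1.4, 12.4]
gripper_width: 0.0
grasp_force: 6.8
```

```bash
python3 w.py
```

```text
t 14.5 tcp board mm [-172.2  -31.    83.6] tilt 12.021401604248526 x yaw -13.283575043372064 F board -9.998338805079552 -0.9835711161308032 12.360171809470515
```

Emit:
jog_arm:
  targets:
    - [[0.31,0,-0.13],[0,0,0],0]
    - [[0.63,0,-0.24],[0,0,0],0]
    - [[0.95,0,-0.32],[0,0,0],0]
    - [[0.95,0,-0.32],[0,0,0],0]

```text
time: 15.0
tool_pos: [0.5701, -0.0018, 0.0967]
tool_rot: [0.012, 0.988, -0.115, 0.106]
contact_force: [-5.1, 0.5, 10.1]
gripper_width: -0.002
grasp_force: 4.7
```

```bash
python3 w.py
```

```text
t 15.0 tcp board mm [-149.3  -31.    96.7] tilt 12.231849014412292 x yaw -13.296904511105405 F board -5.074364956377303 -0.6582239943787409 10.116433468068578
```

Emit:
jog_arm:
  targets:
    - [[0.33,0,-0.03],[0,0,0],0]
    - [[0.66,0,-0.04],[0,0,0],0]
    - [[0.99,0,-0.02],[0,0,0],0]
    - [[1.32,0,0.03],[0,0,0],0]
    - [[1.7,0,0.11],[0,0,0],0]
    - [[2.1,0,0.2],[0,0,0],0]
    - [[2.5,0,0.34],[0,0,0],0]
    - [[2.5,0,0.34],[0,0,0],0]

```text
time: 16.0
tool_pos: [0.6302, -0.0161, 0.0992]
tool_rot: [0.012, 0.988, -0.115, 0.104]
contact_force: [-0.4, 0.3, 0.1]
gripper_width: 0.0
grasp_force: 0.0
```

```bash
python3 w.py
python3 -c "
from h import *
im,d=save('side','s9');cv2.imwrite('pics/s9c.png',cv2.resize(im[180:330,200:420,::-1],None,fx=3.5,fy=3.5))"
```

```text
t 16.0 tcp board mm [-87.5 -30.9  99.2] tilt 12.07298838363115 x yaw -13.31125277348535 F board -0.4909476247015258 0.2214990656468619 0.10216846264441326
```

View pics/s9c.png

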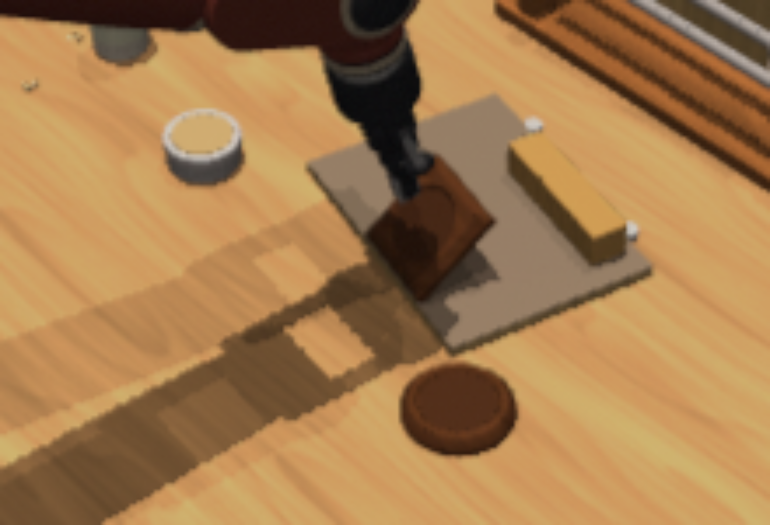

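The crop shows the coaster past upright on the board, hollow side facing the robot, with its lower edge from about (370,235) to (420,298). It is tipping onto the sheet.

Emit:
jog_arm:
  targets:
    - [[0.4,0,0.08],[0,0,0],0]
    - [[0.78,0,0.17],[0,0,0],0]
    - [[0.78,0,0.17],[0,0,0],0]
    - [[0,0,-0.5],[0,0,0],0]
    - [[-1,0,-1],[0,0,0],0]
    - [[-2.5,0,-1],[0,0,0],0]
    - [[-4,0,-1],[0,0,0],0]
    - [[-4,0,-1],[0,0,0],0]

```text
time: 17.05
tool_pos: [0.5257, 0.0087, 0.1]
tool_rot: [0.012, 0.988, -0.115, 0.102]
contact_force: [0.5, 0.3, 0.1]
gripper_width: -0.001
grasp_force: 0.0
```

```bash
python3 w.py
python3 -c "
from h import *
im,d=save('side','s10');a=cv2.resize(im[180:300,240:420,::-1],None,fx=3.2,fy=3.2)
im,d=save('top','t10');b=cv2.resize(im[140:300,240:400,::-1],None,fx=2.4,fy=2.4)
h=max(len(a),len(b));p=lambda q:cv2.copyMakeBorder(q,0,h-len(q),0,0,0)
cv2.imwrite('pics/c10.png',cv2.resize(np.hstack([p(a),p(b)]),None,fx=.83,fy=.83))"
```

```text
t 17.05 tcp board mm [-194.9  -31.2  100. ] tilt 11.78921062601674 x yaw -13.246875544048628 F board 0.40864143035146155 0.41116249967923596 0.11473372830777942
```

View pics/c10.png

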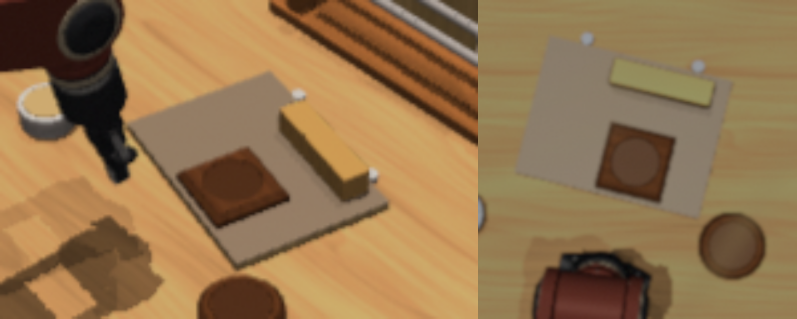

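The two crops show the coaster flat on the sheet, hollow side up, near the board's near edge: about (232,187) in the side crop and (636,162) in the top crop. The stick has not moved. Next I measure the margin at the near edge.

```bash
python3 - <<'E'
from h import *
from w import tb
for n,name,bb in(('top','t10',(280,195,350,245)),('side','s10',(285,225,335,268))):
    im=cv2.imread(f'pics/{name}.png'); d=np.load(f'pics/{name}.npy'); C=cloud(n,d)
    x0,y0,x1,y1=bb; g=cv2.cvtColor(im,cv2.COLOR_BGR2GRAY)[y0:y1,x0:x1]
    t,m=cv2.threshold(g,0,255,cv2.THRESH_BINARY_INV+cv2.THRESH_OTSU)
    c=max(cv2.findContours(m,0,1)[0],key=cv2.contourArea)[:,0]+[x0,y0]
    for z in (.02,.028):
        P=ray(n,c,z); B=np.array([tb(p) for p in P]); r=cv2.minAreaRect(B[:,:2].astype(np.float32))
        print(n,t,z,np.round(r[0]),np.round(r[1]),round(r[2],1),'x min/max',B[:,0].min(),B[:,0].max(),'y',B[:,1].min(),B[:,1].max())
    mm=np.zeros((480,640),np.uint8); cv2.fillPoly(mm,[c.astype(np.int32).reshape(-1,1,2)],1); mm=cv2.erode(mm,np.ones((5,5)))
    print('z pct',np.percentile(C[mm>0][:,2],[5,25,50,75,95]))
    K,Rm,t_,_=cam(n)
    def near(y,dz=.012):
        pass
E
```

```text
top 94.0 0.02 [-49. -30.] [101. 100.] -0.0 x min/max -99.9 1.1 y -80.4 19.6
top 94.0 0.028 [-50. -31.] [100. 100.] -0.0 x min/max -100.3 0.2 y -80.4 19.2
z pct [0.01948329 0.02343735 0.02647407 0.02922297 0.03318722]
side 99.0 0.02 [-49. -35.] [107. 104.] 89.9 x min/max -101.0 3.3 y -88.5 18.9
side 99.0 0.028 [-53. -42.] [107. 103.] 89.9 x min/max -104.8 -1.2 y -95.3 11.4
z pct [0.01902988 0.02271289 0.02517096 0.02810048 0.03230256]
```

Emit:
jog_arm:
  targets:
    - [[0.7,0,1],[0,-0.5,0],0]
    - [[1.1,0,2],[0,-1,0],0]
    - [[1.3,0,3],[0,-1.5,0],0]
    - [[1.45,0,3.7],[0,-1.5,0],0]
    - [[1.45,0,3.7],[0,-1.5,0],0]

```text
time: 17.77
tool_pos: [0.5826, -0.005, 0.0179]
tool_rot: [-0.0, 0.993, -0.116, -0.001]
contact_force: [-0.8, -0.5, 0.9]
gripper_width: -0.002
grasp_force: 0.0
```

```bash
python3 w.py
```

```text
t 17.775 tcp board mm [-136.4  -31.2   17.9] tilt -0.11469455083664418 x yaw -13.320173270469695 F board -0.6729736361478322 -0.7260605763269019 0.8627450133124663
```

Emit:
jog_arm:
  targets:
    - [[0.4,0,0.06],[0,0,0],0]
    - [[0.75,0,0.06],[0,0,0],0]
    - [[1,0,0.06],[0,0,0],0]
    - [[1.2,0,0.06],[0,0,0],0]
    - [[1.38,0,0.06],[0,0,0],0]
    - [[1.55,0,0.06],[0,0,0],0]
    - [[1.2,0,0.03],[0,0,0],0]
    - [[0,0,-1],[0,0,0],0]

```text
time: 18.77
tool_pos: [0.58, -0.0045, 0.042]
tool_rot: [-0.0, 0.993, -0.116, -0.002]
contact_force: [-0.1, -0.3, 0.2]
gripper_width: 0.0
grasp_force: 0.0
```

Emit:
jog_arm:
  targets:
    - [[-1,0,-2],[0,0,0],0]
    - [[-3,0,-4],[0,0,0],0]
    - [[-3,0,-4],[0,0,0],0]
    - [[-3,0,-4],[0,0,0],0]

```text
time: 19.27
tool_pos: [0.5086, 0.0127, 0.1439]
tool_rot: [0.0, 0.993, -0.116, 0.0]
contact_force: [0.8, -0.5, 0.4]
gripper_width: -0.001
grasp_force: 0.0
```

```bash
python3 - <<'E'
from h import *
from w import tb,rep
rep()
save('side','s11');save('top','t11')
for n,name,bb in(('top','t11',(280,190,350,245)),('side','s11',(285,222,340,268))):
    im=cv2.imread(f'pics/{name}.png'); C=cloud(n,np.load(f'pics/{name}.npy'))
    x0,y0,x1,y1=bb; g=cv2.cvtColor(im,cv2.COLOR_BGR2GRAY)[y0:y1,x0:x1]
    t,m=cv2.threshold(g,0,255,cv2.THRESH_BINARY_INV+cv2.THRESH_OTSU)
    c=max(cv2.findContours(m,0,1)[0],key=cv2.contourArea)[:,0]+[x0,y0]
    B=np.array([tb(p) for p in ray(n,c,.02)]); r=cv2.minAreaRect(B[:,:2].astype(np.float32))
    print(n,np.round(r[0]),np.round(r[1]),round(r[2],1),'x',B[:,0].min(),B[:,0].max(),'y',B[:,1].min(),B[:,1].max())
a=cv2.imread('pics/s11.png')[180:310,240:420]; cv2.imwrite('pics/c11.png',cv2.resize(a,None,fx=3.5,fy=3.5))
E
```

```text
t 19.275 tcp board mm [-212.4  -31.2  143.9] tilt 0.047753679288025645 x yaw -13.279624384882341 F board 0.9337908760788689 -0.3108584987651521 0.35613160433847835
top [-40. -30.] [101. 100.] 0.5 x -90.7 10.3 y -80.4 19.7
side [-40. -35.] [108. 105.] 89.9 x -92.0 12.7 y -89.1 19.2
```

View pics/c11.png

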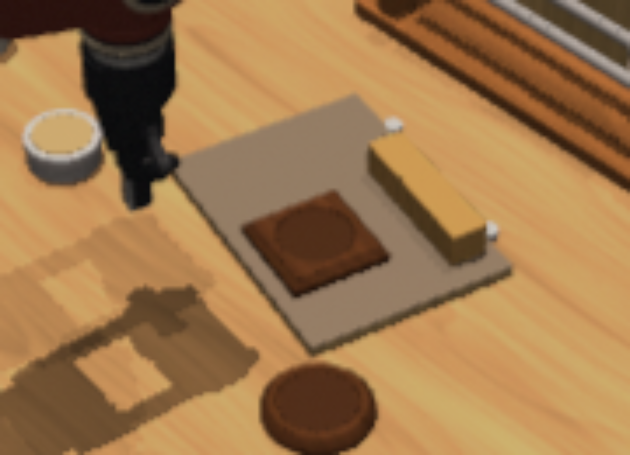

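The final crop shows the coaster flat on the sheet at about (315,240), hollow side up. It is about 14 mm inside the near edge, with the stick, tin and round coaster where they were.

```bash
python3 -c "
from plant import *
print(job_done())"
```

```text
the job is handed in; nothing more can be done
None
```

The coaster was flipped against the board's near edge and lies flat on the abrasive, rough back down and hollow side up, about 14 mm inside that edge; it took three tries, and I handed the job in at about 19 s with nothing else seen to have moved.

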